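Bring a lab jack up under the imaging head

TASK

Lift the lab jack onto the imaging stand's base plate so that its platform is centred under the camera head, and let go of it. Then turn the jack's knob to raise the platform until it just touches the foot of the head, lifting the head by no more than a hair (3 mm at most). Do not push on the platform itself, and leave the other things on the bench where they are.

Things in the scene. Friction and masses are not known exactly. Their poses are not given: they have to be found in the camera images.
- jack: Loose aluminium lab jack, about 0.8 kg. Origin: centre of the underside of its base (190 x 84 x 8 mm, long along x). Gear housing (44 x 48 x 52 mm) on the base at x = -68 mm with the black wing knob on top; platform on scissor links at x = +46 mm. Balance point about 45 mm from the housing's centre towards the platform. It does not turn along when the knob is turned.
- housing (a point): Centre of the jack's gear housing, 45 mm above the jack's underside: where to grip the jack to lift it, fingers closing along the jack's y on the 48 mm wide sides (housing sides run from 8 to 60 mm above the underside; top of the knob at 96 mm).
- knob (a joint): Turn of the wing knob (vertical axis), rad. It is 0 at the start (platform lowest); clockwise seen from above is positive and raises the platform by 10 mm per rad; end stop at 3.4. It takes about 0.1 N m and stays where it is left.
- knob_grip (a point): Point on the knob's axis, 84 mm above the jack's underside, at the height to grip it. Turns with the knob: x runs along the knob's bar (40 mm long, 14 mm thick, from 66 to 96 mm above the jack's underside, 6 mm clear of the housing's top), y across it. It can be gripped across its thickness or over its ends.
- platform: Aluminium platform of the jack, 90 x 90 x 6 mm, origin at the centre of its underside; goes up and down with the knob, does not turn.
- platform_top (a point): Centre of the platform's top face, 85 mm above the jack's underside when the knob is at 0.
- stand: Fixed imaging stand. Origin: centre of the underside of its white base plate (260 x 220 x 6 mm, long along x), which lies on the bench. A steel post (24 mm thick, foot collar 44 mm wide, 306 mm high) rises at x = +112 mm; -x is the open side, towards the robot. The head hangs over x = +30 mm, y = 0.
- bracket: White arm clamped on the stand's post that guides the head; origin at the stand's origin in plan and at the height of the head's foot at rest; same axes as the stand. Its arm is 64 mm and more above the foot, its guide sleeve (48 mm wide) 55 mm above it.
- head (a joint): Lift of the camera head, m: 0 hanging at rest on its collar, positive when pushed up (to 0.028). Weighs 0.35 kg and slides freely up; falls back by itself.
- foot (a point): Centre of the flat underside of the black camera head's round foot (52 mm wide), the face that the platform must touch. At rest 105 to 117 mm over the top of the stand's base plate (20 to 32 mm above the lowest platform of a jack standing there). The head's black camera box (46 mm square) stands 107 to 157 mm above the foot.
- tipbox: Bystander: pipette tip box, blue with a clear lid, 120 x 84 x 70 mm, origin under its centre.
- bottle: Bystander: white bottle, 68 mm wide, 150 mm high, origin under its centre.
- beaker: Bystander: glass beaker, 72 mm wide, 95 mm high, origin under its centre.
- jar: Bystander: small amber jar, 44 mm wide, 55 mm high, beside the stand's base plate, origin under its centre.
- dishes: Bystander: stack of flat round dishes, 93 mm wide, 42 mm high, beside the stand's base plate, origin under its centre.

How it is judged:
By the outcome, as a careful person would: the job done as asked, in the order asked, and still so for the second after the job is handed in, with the robot touching nothing.
It also fails if it takes over 69 s, if anything falls off the work surface, if the arm or the gripper's body presses on something with over 40 N, if the wrist force passes 120 N, or if a joint passes its speed limit or range.

ROBOT

A 6-joint arm with a two-finger parallel gripper is mounted at the origin on the work surface. World frame = base frame: x ahead of the robot, y to its left, z up, the work surface at z = 0. Lengths are in m, angles in rad, forces in N, time in s.
With the tool pointing down it reaches from about 0.375 to 0.975 m from the base axis. Payload 3.8 kg.
Tool frame: the origin (TCP) lies between the finger pads; the fingertips stand robot.tips_ahead ahead of it and the grasp point (between the pads) is the TCP (robot.tips_ahead is the distance from the TCP to the fingertips, in m); z points along the fingers, y is the line along which they close (so a half turn about z gives the same grasp; the last joint's range is limited). The gripper opens to 85 mm and grips with 20 to 120 N. Pads are 22 mm wide; open, the fingers measure 114 mm over their backs; the gripper's body (76 mm by 85 mm) begins 54 mm behind the grasp point. The pads swing forward as they close: fully open they stand 13 mm farther back than shut.
Start: joints at [1.301, 0.264, 1.604, -0, 1.274, -0.037], TCP at [0.156, 0.657, 0.25] pointing down, gripper open.
Joint ranges: [-2.63, 2.63], [-0.94, 2.18], [0.31, 2.57], [-1.31, 4.45], [0, 2.66], [-2.55, 2.55]. Speed limits (rad/s): [2.57, 2.57, 3.14, 3.14, 3.14, 3.14].

INTERFACE

Orientations are given as a unit quaternion [x, y, z, w].
In Python, from cell import robot gives the robot as it stands.
- The arm moves only by the tool carry_out, never from a script. Its arguments are lists of equal length, an entry for each row: "gripper": the closure, from -1 (fully open) to 1 (shut); "dp": the shift along the tool's x, y, z in m, a list of three; "rotation": the turn, a rotation vector about the tool's x, y, z in rad, a list of three. A call has 1 to 12 rows; each row is the pose to reach, as a shift and turn from the pose commanded when the call began, along the tool's axes at that moment; what a row does not reach only later rows make up. A row lasts 1/10 s, in which the tool goes at most 50 mm and 8.59 degrees, less where a joint would pass 70% of its speed; a pose out of reach is approached as far as the arm can. A call with a gripper value outside its range is refused whole. The fingers move at their own pace and stop on an object; "squeeze" is the grip in N (left out, the last holds). Time passes only in rows, so rows that repeat a pose let the fingers close. It gives the time, the measured TCP pose, the force, the opening and the grip force at its end, in the units of the state.
- robot.observe(): the state, without advancing time (a new reading comes with each control period).
- robot.snapshot(name): name is "scene" or "top" or "wrist"; returns a dict with "img" (480x640x3 uint8, blue, green, red), "fx", "fy", "cx", "cy" (pixels), "k1" (the pictures are not rectified: a ray, as slopes to the right and down, at radius r is drawn at 1 + k1 r^2 times it, then the intrinsics apply), "R" (3x3) and "t" (3): a world point X has camera coordinates R X + t; the wrist camera has in their place "T_tool_cam" (4x4, takes a point from camera to tool coordinates, whose origin is the TCP and whose axes are the flange's). Camera axes: x right, y down, z forward; pixel columns grow to the right and rows downward; lengths in m; the calibration is good to about 2 mm. A picture is of the moment at which its call begins: read the wrist's pose just before it. There is no depth.
- robot.sign_off(): hands the job in; it is judged then, once.
The state is a dict: "clock": time; "joints": joint angles; "joint_velocities": joint speeds; "joint_efforts": joint torques, N m; "ee_pos": TCP position; "tcp_rot": TCP orientation; "ft_force": force on the tool from outside, world axes, zero at the start; "moment": the same for the moment, N m; "gripper_width": opening from 0.0 (shut) to 1.0 (fully open); "grasp_force": force on a finger pad.
Only numpy, scipy, OpenCV 4.12 (cv2) and the standard library are available. Lean on these libraries where they do the work, as an engineer would, in place of code of your own. Each camera call takes 0.05 s, during which the arm holds its last target. There are 200 camera calls.

## Working session

There is one attempt and no reset: what is moved stays moved. The work goes in short steps, Python scripts to look and compute and a tool call to move; the robot and the scene stay as the last step left them, time stands still between calls to the robot, and variables do not carry over. Pictures are saved under pics/ and viewed, at most 10 in all, crops included, and the job is handed in when it is done.

Besides the shell and the picture viewer there is one more tool, called after "Call:" in YAML: its name, and indented under it one key for each argument. carry_out: Moves the arm, as the interface text tells. Its arguments: {"type":"object","properties":{"gripper":{"type":"array"},"dp":{"type":"array"},"rotation":{"type":"array"},"squeeze":{"type":"number"}},"required":["gripper","dp","rotation"]}

```bash
ls; mkdir -p pics
cat > h.py <<'E'
import numpy as np, cv2, pickle
from scipy.spatial.transform import Rotation as Ro
from cell import robot
def snap(name,fn=None):
    s=robot.observe(); d=robot.snapshot(name)
    if 'T_tool_cam' in d:
        T=np.eye(4); T[:3,:3]=Ro.from_quat(s['tcp_rot']).as_matrix(); T[:3,3]=s['ee_pos']
        C=np.linalg.inv(T@np.array(d['T_tool_cam'])); d['R']=C[:3,:3]; d['t']=C[:3,3]
    d['R']=np.array(d['R']); d['t']=np.array(d['t'])
    if fn: cv2.imwrite('pics/'+fn+'.png',d['img']); pickle.dump(d,open('pics/'+fn+'.pkl','wb'))
    return d
def load(fn): return pickle.load(open('pics/'+fn+'.pkl','rb'))
def K(d): return np.array([[d['fx'],0,d['cx']],[0,d['fy'],d['cy']],[0,0,1.]])
def ray(d,px):
    p=cv2.undistortPoints(np.array(px,float).reshape(-1,1,2),K(d),np.array([d['k1'],0,0,0.])).reshape(-1,2)
    return -d['R'].T@d['t'], np.c_[p,np.ones(len(p))]@d['R']
def plane(d,px,z):
    c,v=ray(d,px); return c+v*((z-c[2])/v[:,2])[:,None]
def proj(d,X):
    return cv2.projectPoints(np.array(X,float).reshape(-1,1,3),cv2.Rodrigues(d['R'])[0],d['t'],K(d),np.array([d['k1'],0,0,0.]))[0].reshape(-1,2)
E
python3 - <<'E'
from h import *
a=snap('scene','s0');b=snap('top','t0')
for d in(a,b): print(d['fx'],d['k1'],-d['R'].T@d['t'])
s=robot.observe(); print(s, robot.tips_ahead)
E
```

```text
pics
444.4080412449235 0.03304204111158709 [1.27364663 0.247742   0.93782375]
450.6338747142189 0.007388709758878229 [0.42031452 0.00501691 0.96945554]
{'clock': 0.1, 'joints': array([ 1.30111769e+00,  2.64684707e-01,  1.60527147e+00, -6.75144379e-06,
        1.27368696e+00, -3.68842979e-02]), 'joint_velocities': array([-2.25723327e-04, -5.22990669e-04, -2.32993650e-03,  8.01036439e-06,
        1.41898639e-03, -7.73769833e-04]), 'joint_efforts': array([ 5.39807497e-04, -5.16704500e+01, -3.68592918e+01,  1.40545772e-04,
        6.32472831e-03, -4.98399487e-06]), 'ee_pos': array([0.15554548, 0.65618307, 0.24906345]), 'tcp_rot': array([ 1.16133471e-01,  9.93233087e-01, -1.01371677e-03, -1.53347379e-04]), 'ft_force': array([-0.19626782,  0.0834022 , -0.59782589]), 'moment': array([-0.02691306, -0.0005776 , -0.04794626]), 'grasp_force': 0.0, 'gripper_width': 0.998029643759209} 0.019
```

View pics/s0.png

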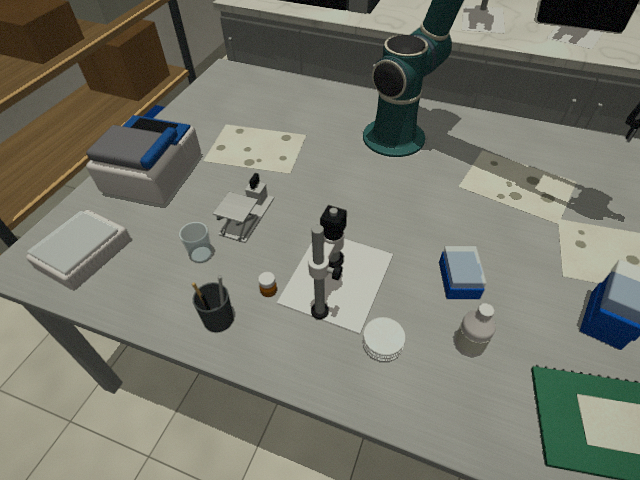

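View pics/t0.png

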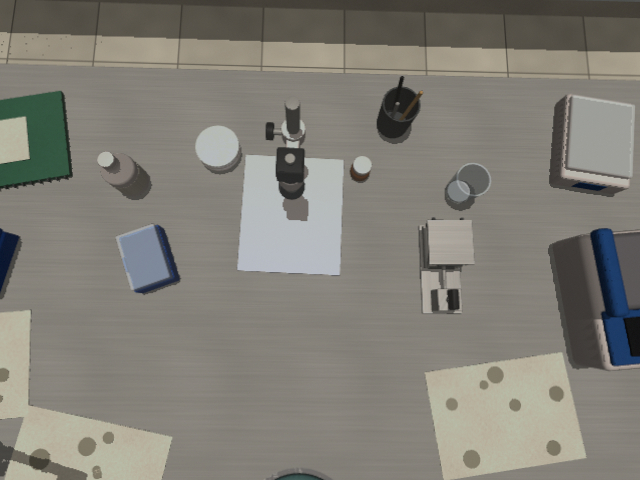

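The top view shows the white stand plate with corners near (246,155), (343,159), (340,274) and (238,271). The jack is at lower right: its platform is around (450,242) and its base runs to (441,313), with the black knob at (453,299). I'll zoom in on both in the top view and the scene view.

Run:
```python
from h import *
t=load('t0');s=load('s0')
a=cv2.resize(t['img'][205:325,400:500],None,fx=4,fy=4,interpolation=2)
b=cv2.resize(s['img'][165:245,205:285],None,fx=5,fy=5,interpolation=2)
c=np.zeros((480,800,3),np.uint8);c[:480,:400]=a;c[:400,400:]=b
cv2.imwrite('pics/z0.png',c)
print(plane(t,[(246,155),(343,159),(340,274),(238,271)],0.006))
print(plane(t,[(461,313),(421,313),(419,226)],0.008))
print(plane(t,[(427,221),(471,221),(474,265),(429,265)],0.085))
```

```text
[[ 0.76677161  0.13054343  0.006     ]
 [ 0.76233073 -0.08650556  0.006     ]
 [ 0.50442162 -0.0802216   0.006     ]
 [ 0.50751079  0.13745528  0.006     ]]
[[ 0.42571975 -0.33680547  0.008     ]
 [ 0.42455892 -0.25162634  0.008     ]
 [ 0.61185433 -0.25300941  0.008     ]]
[[ 0.60709123 -0.24888719  0.085     ]
 [ 0.60873704 -0.33841556  0.085     ]
 [ 0.51952583 -0.33988937  0.085     ]
 [ 0.51807804 -0.24993007  0.085     ]]
```

View pics/z0.png

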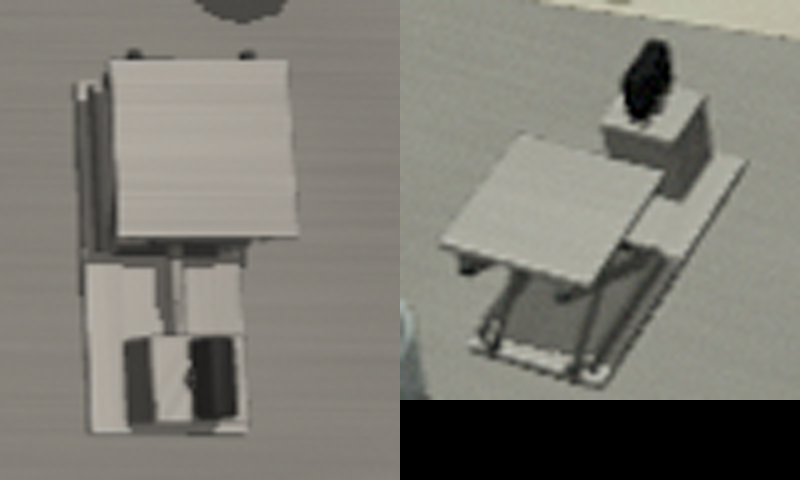

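The crop shows the platform corners, the base's left edge and the knob bar, which lies along the jack's x. The jack origin is at about (0.519, -0.294) with yaw near 0. The stand centre is at about (0.635, 0.025) with yaw -0.025. I'll swing over next.

Call:
carry_out:
  gripper: [-1,-1,-1,-1,-1,-1,-1,-1,-1,-1]
  dp:
    - [-0.368,-0.278,0]
    - [-0.368,-0.278,0]
    - [-0.368,-0.278,0]
    - [-0.368,-0.278,0]
    - [-0.368,-0.278,0]
    - [-0.368,-0.278,0]
    - [-0.368,-0.278,0]
    - [-0.368,-0.278,0]
    - [-0.368,-0.278,0]
    - [-0.368,-0.278,0]
  rotation:
    - [0,0,-0.234]
    - [0,0,-0.234]
    - [0,0,-0.234]
    - [0,0,-0.234]
    - [0,0,-0.234]
    - [0,0,-0.234]
    - [0,0,-0.234]
    - [0,0,-0.234]
    - [0,0,-0.234]
    - [0,0,-0.234]

```text
clock: 1.1
ee_pos: [0.452, 0.2975, 0.2499]
tcp_rot: [0.002, 1.0, -0.001, 0.0]
ft_force: [0.3, 0.4, 1.0]
gripper_width: 1.0
grasp_force: 0.0
```

Run:
```python
from h import *
d=snap('wrist'); np.set_printoptions(precision=4,suppress=True)
s=robot.observe();print(d['T_tool_cam'],d['fx'],s['ee_pos'],Ro.from_quat(s['tcp_rot']).as_matrix(),s['joints'])
```

```text
[[-0.0013 -0.9628 -0.2704  0.0694]
 [ 1.     -0.0014  0.0004  0.0004]
 [-0.0008 -0.2704  0.9628 -0.1232]
 [ 0.      0.      0.      1.    ]] 348.00947918132175 [0.4518 0.2981 0.2499] [[-1.      0.0033  0.0003]
 [ 0.0033  1.     -0.0016]
 [-0.0003 -0.0016 -1.    ]] [ 0.5381  0.0113  1.8902 -0.0016  1.2406 -1.0289]
```

Call:
carry_out:
  gripper: [-1,-1,-1,-1,-1,-1,-1,-1,-1,-1,-1,-1]
  dp:
    - [0,-0.592,0]
    - [0,-0.592,0]
    - [0,-0.592,0]
    - [0,-0.592,0]
    - [0,-0.592,0]
    - [0,-0.592,0]
    - [0,-0.592,0]
    - [0,-0.592,0]
    - [0,-0.592,0]
    - [0,-0.592,0]
    - [0,-0.592,0]
    - [0,-0.592,0]
  rotation:
    - [0,0,0]
    - [0,0,0]
    - [0,0,0]
    - [0,0,0]
    - [0,0,0]
    - [0,0,0]
    - [0,0,0]
    - [0,0,0]
    - [0,0,0]
    - [0,0,0]
    - [0,0,0]
    - [0,0,0]

```text
clock: 2.35
ee_pos: [0.4506, -0.2917, 0.25]
tcp_rot: [-0.001, 1.0, 0.0, 0.0]
ft_force: [1.0, 0.3, 1.2]
gripper_width: 0.999
grasp_force: 0.0
```

Call:
carry_out:
  gripper: [-1,-1]
  dp:
    - [0,0,0]
    - [0,0,0]
  rotation:
    - [0,0,0]
    - [0,0,0]

```text
clock: 2.55
ee_pos: [0.4505, -0.2901, 0.2496]
tcp_rot: [-0.0, 1.0, 0.001, -0.0]
ft_force: [0.6, 0.6, -0.3]
gripper_width: 0.999
grasp_force: 0.0
```

Run:
```python
from h import *
d=snap('wrist','w0')
s=robot.observe();print(s['ee_pos'],s['tcp_rot'],s['joints'])
H=lambda x,y,z:(.519+x,-.294+y,z)
P=[H(-.068+a*.022,b*.024,.06) for a in(-1,1) for b in(-1,1)]+[H(-.095,b*.042,.008) for b in(-1,1)]+[H(.046+a*.045,b*.045,.085) for a in(-1,1) for b in(-1,1)]
print(proj(d,P).round(1))
```

```text
[ 0.4505321  -0.28930628  0.24967335] [-7.23399420e-04  9.99999284e-01  8.59194005e-04 -4.12819612e-04] [-6.17920586e-01  7.81161612e-04  1.90119155e+00  9.73468233e-04
  1.24128925e+00 -2.19047947e+00]
[[286.1 196.3]
 [339.2 196.2]
 [287.3 243. ]
 [338.5 242.9]
 [273.1 184. ]
 [353.4 183.9]
 [263.3 300.5]
 [362.5 300.3]
 [267.8 383.4]
 [359.  383.2]]
```

View pics/w0.png

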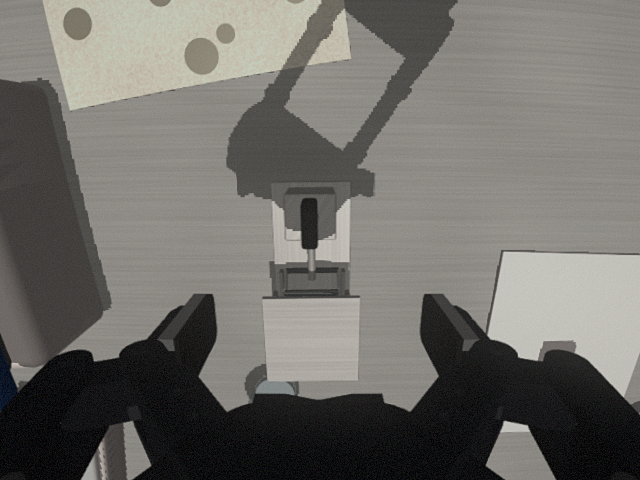

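The view shows the platform at (263–359, 298–381), the housing around (310,215) and the base's near edge at row 182. That is within about 1 mm of the estimate, so the jack is at (0.518, -0.295). I'll descend and grip.

Call:
carry_out:
  gripper: [-1,-1,-1,-1,-1,-1,-1,1,1,1,1,1]
  dp:
    - [0,-0.0055,0.04]
    - [0,-0.0055,0.08]
    - [0,-0.0055,0.12]
    - [0,-0.0055,0.16]
    - [0,-0.0055,0.19]
    - [0,-0.0055,0.204]
    - [0,-0.0055,0.204]
    - [0,-0.0055,0.204]
    - [0,-0.0055,0.204]
    - [0,-0.0055,0.204]
    - [0,-0.0055,0.204]
    - [0,-0.0055,0.204]
  rotation:
    - [0,0,0]
    - [0,0,0]
    - [0,0,0]
    - [0,0,0]
    - [0,0,0]
    - [0,0,0]
    - [0,0,0]
    - [0,0,0]
    - [0,0,0]
    - [0,0,0]
    - [0,0,0]
    - [0,0,0]
  squeeze: 100

```text
clock: 3.8
ee_pos: [0.4517, -0.2971, 0.0484]
tcp_rot: [-0.001, 1.0, -0.001, 0.001]
ft_force: [-0.2, 0.8, 5.3]
gripper_width: 0.544
grasp_force: 105.2
```

Call:
carry_out:
  gripper: [1,1,1,1,1]
  dp:
    - [0,0,0]
    - [0,0,0]
    - [0,0,0]
    - [0,0,0]
    - [0,0,0]
  rotation:
    - [0,0,0]
    - [0,0,0]
    - [0,0,0]
    - [0,0,0]
    - [0,0,0]

```text
clock: 4.3
ee_pos: [0.4517, -0.2971, 0.0484]
tcp_rot: [-0.001, 1.0, -0.001, 0.001]
ft_force: [-0.0, 0.4, 5.9]
gripper_width: 0.543
grasp_force: 105.2
```

Call:
carry_out:
  gripper: [1,1,1,1]
  dp:
    - [0,0,-0.015]
    - [0,0,-0.03]
    - [0,0,-0.03]
    - [0,0,-0.03]
  rotation:
    - [0,0,0]
    - [0,0,0]
    - [0,0,0]
    - [0,0,0]

```text
clock: 4.7
ee_pos: [0.4504, -0.2962, 0.0767]
tcp_rot: [-0.001, 1.0, -0.0, 0.0]
ft_force: [0.3, 0.7, -9.6]
gripper_width: 0.545
grasp_force: 105.0
```

Call:
carry_out:
  gripper: [1,1,1,1,1,1,1,1,1,1,1,1]
  dp:
    - [0.008,0.02,0]
    - [0.016,0.06,0]
    - [0.02,0.1,0]
    - [0.025,0.14,0]
    - [0.03,0.18,0]
    - [0.03,0.22,0]
    - [0.03,0.26,0]
    - [0.03,0.29,0]
    - [0.03,0.31,0]
    - [0.03,0.323,0]
    - [0.03,0.323,0]
    - [0.03,0.323,0]
  rotation:
    - [0,0,0]
    - [0,0,0]
    - [0,0,0]
    - [0,0,0]
    - [0,0,0]
    - [0,0,0]
    - [0,0,0.025]
    - [0,0,0.025]
    - [0,0,0.025]
    - [0,0,0.025]
    - [0,0,0.025]
    - [0,0,0.025]

```text
clock: 5.9
ee_pos: [0.4192, 0.0269, 0.0757]
tcp_rot: [0.011, 1.0, -0.0, -0.001]
ft_force: [0.0, -0.8, -8.4]
gripper_width: 0.543
grasp_force: 106.0
```

Run:
```python
from h import *
d=snap('wrist','w1');snap('scene','s1');snap('top','t1')
s=robot.observe();print(s['ee_pos'],s['tcp_rot'],s['joints'],s['ft_force'])
a=np.zeros((480,800,3),np.uint8)
a[:,:400]=cv2.resize(d['img'][:,:],(400,300))[0:0].shape and 0
b=load('s1')['img'][90:330,240:440]
a[:480,:400]=cv2.resize(b,None,fx=2,fy=2); a[:300,400:]=cv2.resize(d['img'],(400,300))
cv2.imwrite('pics/z1.png',a)
```

```text
[0.41972305 0.02620672 0.0760399 ] [ 1.23676219e-02  9.99923469e-01 -1.05062792e-04 -2.96564141e-04] [ 3.27023452e-03 -3.52580857e-02  2.28977148e+00 -2.58926117e-04
  8.87675615e-01 -1.54262672e+00] [-0.02269305 -0.79702754 -8.2953818 ]
```

View pics/z1.png

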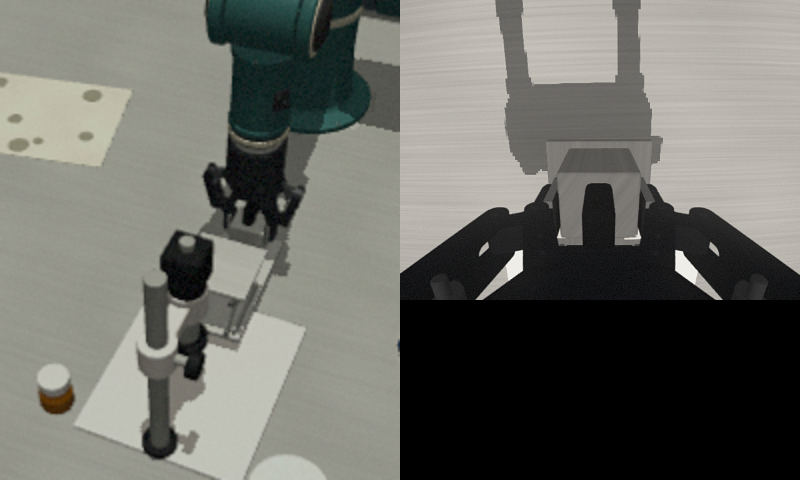

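The scene crop shows the jack held level in front of the plate, with the platform just short of the head. The wrist view shows the housing held between the pads. I'll measure the platform and the plate in the same top picture.

Run:
```python
from h import *
np.set_printoptions(precision=4,suppress=True)
t=load('t1');im=t['img']
# plate corners: sub-pixel line fits of plate edges from t0
t0=load('t0')
g=cv2.GaussianBlur(cv2.cvtColor(t0['img'],cv2.COLOR_BGR2GRAY),(3,3),0).astype(float)
def edge(g,p,q,h=6,n=40):
    p,q=np.array(p,float),np.array(q,float);u=(q-p)/np.linalg.norm(q-p);nn=np.array([-u[1],u[0]])
    o=np.arange(-h,h+.01,.25);pts=[]
    for f in np.linspace(.1,.9,n):
        c=p+f*(q-p);m=(c+o[:,None]*nn).astype(np.float32)
        v=cv2.remap(g.astype(np.float32),m[None,:,0],m[None,:,1],1)[0]
        e=np.abs(np.gradient(v));k=e.argmax()
        if e[k]>1.5: pts.append(m[k])
    pts=np.array(pts);vx,vy,x,y=cv2.fitLine(pts,cv2.DIST_HUBER,0,.01,.01).ravel();return (vx,vy,x,y,len(pts))
def inter(a,b):
    A=np.array([[a[0],-b[0]],[a[1],-b[1]]]);s=np.linalg.solve(A,[b[2]-a[2],b[3]-a[3]]);return (a[2]+s[0]*a[0],a[3]+s[0]*a[1])
def quad(g,c,h=6):
    L=[edge(g,c[i],c[(i+1)%4],h) for i in range(4)];print([l[4] for l in L])
    return [inter(L[i-1],L[i]) for i in range(4)]
c=quad(g,[(246,155),(343,159),(340,274),(238,271)]);P=plane(t0,c,.006)
print(np.array(c),P,P.mean(0)); e=(P[0]+P[1]-P[2]-P[3])/2; print('len',np.linalg.norm(e),'yaw',np.arctan2(e[1],e[0]))
# platform predicted in t1
J=np.array([.4197,.0262,.0277]);pr=[J+[.114+a*.045,b*.045,.085] for a,b in((1,1),(1,-1),(-1,-1),(-1,1))]
print(proj(t,pr))
x=cv2.resize(im[130:330,210:380],None,fx=3.5,fy=3,interpolation=2);cv2.imwrite('pics/z2.png',x)
```

```text
[34, 40, 40, 40]
[[245.4163 153.891 ]
 [343.4818 159.2233]
 [339.3575 274.5563]
 [236.5299 270.0186]] [[ 0.7693  0.1319  0.006 ]
 [ 0.7618 -0.0876  0.006 ]
 [ 0.5032 -0.0788  0.006 ]
 [ 0.5096  0.1407  0.006 ]] [0.636  0.0265 0.006 ]
len 0.2593482059792087 yaw -0.03367188626800606
[[266.6206 229.5201]
 [313.2503 230.3414]
 [312.6645 276.9596]
 [265.15   276.2474]]
```

View pics/z2.png

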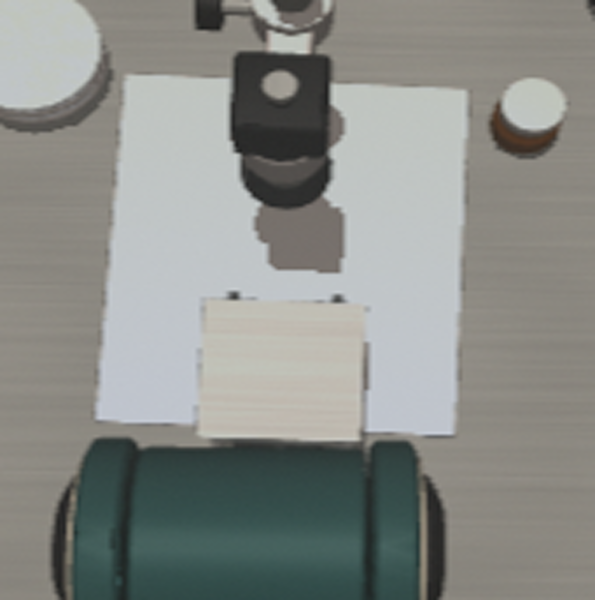

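The crop shows the platform corners at (203,298), (365,304), (362,440) and (197,437). That matches the prediction to about 1 mm, with the jack level. The head's box top is centred near (281,86) in the crop. I'll cross-check the head position in the top and scene views and estimate the foot height.

Run:
```python
from h import *
np.set_printoptions(precision=4,suppress=True)
t=load('t0');s=load('s0')
for z in(.268,.274,.28):print(z,plane(t,(290.3,158.7),z))
c1,v1=ray(t,(290.3,158.7));c2,v2=ray(s,(333.5,210));
A=np.c_[v1[0],-v2[0]];k=np.linalg.lstsq(A,c2-c1,rcond=None)[0];print('tri',c1+k[0]*v1[0],c2+k[1]*v2[0])
for z in(.111,.117,.123):print(z,proj(s,[(.666,.0255,z),(.666+.026*.97,.0255+.006,z),(.666,.0255+.026,z),(.666,.0255-.026,z)]).round(1).tolist())
a=cv2.resize(s['img'][195:330,295:375],None,fx=4.4,fy=4.4,interpolation=2)
b=cv2.resize(load('s1')['img'][195:330,295:375],None,fx=4.4,fy=4.4,interpolation=2)
cv2.imwrite('pics/z3.png',np.hstack([a,b]));print(a.shape)
```

```text
0.268 [[0.6679 0.0244 0.268 ]]
0.274 [[0.6658 0.0242 0.274 ]]
0.28 [[0.6637 0.024  0.28  ]]
tri [0.6642 0.0241 0.2784] [0.6639 0.0252 0.2783]
0.111 [[332.8, 260.5], [331.4, 269.2], [343.2, 263.6], [322.5, 257.4]]
0.117 [[332.8, 258.9], [331.4, 267.7], [343.2, 262.0], [322.5, 255.8]]
0.123 [[332.8, 257.3], [331.4, 266.1], [343.3, 260.4], [322.5, 254.2]]
(594, 352, 3)
```

View pics/z3.png

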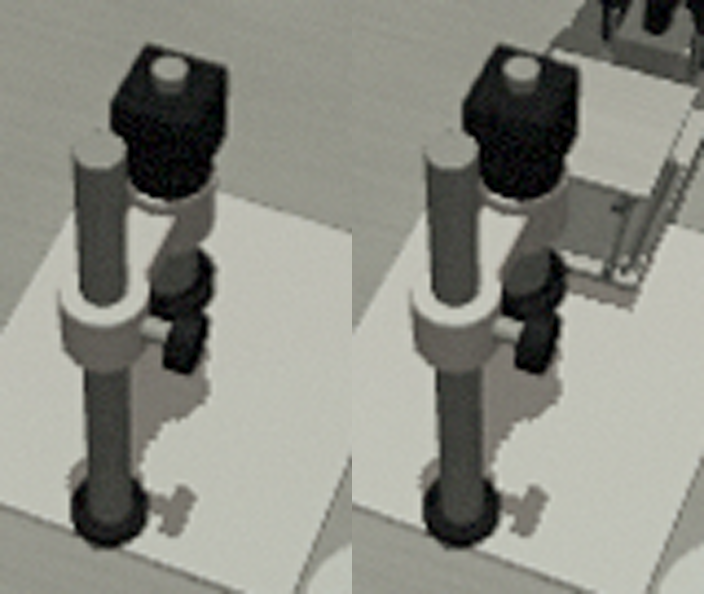

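In both views the head rests at (0.666, 0.025), with its foot mostly hidden behind the clamp. I'll lower the jack to about 7 mm over the plate and slide it in.

Call:
carry_out:
  gripper: [1,1,1,1,1,1,1,1,1,1,1,1]
  dp:
    - [0,0.001,0.008]
    - [0,0.001,0.0146]
    - [0,0.001,0.0146]
    - [-0.02,0.002,0.0146]
    - [-0.045,0.002,0.0146]
    - [-0.07,0.003,0.0146]
    - [-0.095,0.004,0.0146]
    - [-0.115,0.005,0.0146]
    - [-0.126,0.005,0.0146]
    - [-0.132,0.005,0.0146]
    - [-0.132,0.005,0.0146]
    - [-0.132,0.005,0.0146]
  rotation:
    - [0,0,0.008]
    - [0,0,0.008]
    - [0,0,0.008]
    - [0,0,0.008]
    - [0,0,0.008]
    - [0,0,0.008]
    - [0,0,0.008]
    - [0,0,0.008]
    - [0,0,0.008]
    - [0,0,0.008]
    - [0,0,0.008]
    - [0,0,0.008]

```text
clock: 7.25
ee_pos: [0.5506, 0.0287, 0.0611]
tcp_rot: [0.016, 1.0, -0.0, -0.001]
ft_force: [0.2, -0.3, -9.8]
gripper_width: 0.543
grasp_force: 105.9
```

Call:
carry_out:
  gripper: [1,1]
  dp:
    - [0,0,0]
    - [0,0,0]
  rotation:
    - [0,0,0]
    - [0,0,0]

```text
clock: 7.45
ee_pos: [0.5511, 0.0287, 0.0615]
tcp_rot: [0.016, 1.0, -0.0, -0.0]
ft_force: [0.2, 0.7, -9.0]
gripper_width: 0.546
grasp_force: 105.9
```

Run:
```python
from h import *
np.set_printoptions(precision=4,suppress=True)
t=snap('top','t2');s=snap('scene','s2')
o=robot.observe();print(o['ee_pos'],o['tcp_rot'],o['ft_force'])
a=cv2.resize(t['img'][130:250,240:340],None,fx=4,fy=4,interpolation=2)
b=cv2.resize(s['img'][195:315,290:390],None,fx=4,fy=4,interpolation=2)
cv2.imwrite('pics/z4.png',np.hstack([a,b]))
c=o['ee_pos'];J=[.666,.025,.098]
y=-.033;C,S=np.cos(y),np.sin(y)
print(proj(t,[(J[0]+C*a-S*b,J[1]+S*a+C*b,J[2]) for a,b in((.045,.045),(.045,-.045),(-.045,-.045),(-.045,.045))]))
```

```text
[0.5516 0.0287 0.0617] [ 0.0159  0.9999  0.     -0.0001] [ 0.1098 -0.5388 -8.6227]
[[270.5346 165.6   ]
 [315.1499 167.9561]
 [313.126  211.4262]
 [267.7042 209.1129]]
```

View pics/z4.png

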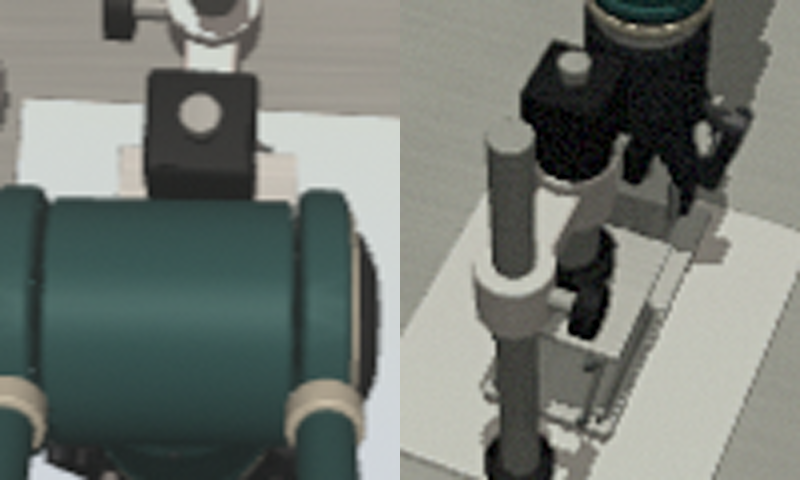

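The top crop shows the platform's far corners at (118,148) and (298,153). It sits about 1.5 mm off in +y and 1 mm short in x. The scene crop shows the jack inside the plate and clear of the post. I'll correct that and lower it.

Call:
carry_out:
  gripper: [1,1,1,1,1,1]
  dp:
    - [-0.001,-0.0015,0]
    - [-0.001,-0.0015,0.003]
    - [-0.001,-0.0015,0.006]
    - [-0.001,-0.0015,0.007]
    - [-0.001,-0.0015,0.0075]
    - [-0.001,-0.0015,0.0075]
  rotation:
    - [0,0,0]
    - [0,0,0]
    - [0,0,0]
    - [0,0,0]
    - [0,0,0]
    - [0,0,0]

```text
clock: 8.15
ee_pos: [0.553, 0.0272, 0.0545]
tcp_rot: [0.016, 1.0, -0.0, 0.0]
ft_force: [-2.5, 0.3, -4.3]
gripper_width: 0.551
grasp_force: 106.8
```

Call:
carry_out:
  gripper: [1,1,1,-0.3,-0.3,-0.3,-0.6,-0.6]
  dp:
    - [0,0,0.001]
    - [0,0,0.001]
    - [0,0,0.001]
    - [0,0,0.001]
    - [0,0,0.001]
    - [0,0,0.001]
    - [0,0,0.001]
    - [0,0,0.001]
  rotation:
    - [0,0,0]
    - [0,0,0]
    - [0,0,0]
    - [0,0,0]
    - [0,0,0]
    - [0,0,0]
    - [0,0,0]
    - [0,0,0]

```text
clock: 8.95
ee_pos: [0.5535, 0.0272, 0.0534]
tcp_rot: [0.016, 1.0, 0.0, 0.0]
ft_force: [-0.6, -0.3, -0.3]
gripper_width: 0.8
grasp_force: 0.0
```

Run:
```python
from h import *
np.set_printoptions(precision=4,suppress=True)
o=robot.observe();print(o['ee_pos'],o['tcp_rot'],o['ft_force'],o['gripper_width'],o['joints'])
```

```text
[0.5535 0.0272 0.0534] [0.0159 0.9999 0.     0.0004] [-0.5997 -0.2625 -0.282 ] 0.7996695479997512 [ 0.0041  0.2407  2.0325  0.      0.8675 -1.5349]
```

Call:
carry_out:
  gripper: [-0.6,-0.6,-0.6,-0.6,-0.6,-0.6,-0.6,-0.6]
  dp:
    - [0,0,-0.04]
    - [0,0,-0.08]
    - [0,0,-0.12]
    - [0.04,0,-0.16]
    - [0.09,0,-0.17]
    - [0.12,0,-0.17]
    - [0.12,0,-0.17]
    - [0.12,0,-0.17]
  rotation:
    - [0,0,0]
    - [0,0,0]
    - [0,0,0]
    - [0,0,0]
    - [0,0,0]
    - [0,0,0]
    - [0,0,0]
    - [0,0,0]

```text
clock: 9.75
ee_pos: [0.433, 0.031, 0.2235]
tcp_rot: [0.016, 1.0, 0.0, 0.001]
ft_force: [0.2, -0.5, -0.2]
gripper_width: 0.802
grasp_force: 0.0
```

Run:
```python
from h import *
np.set_printoptions(precision=4,suppress=True)
o=robot.observe();print(o['ee_pos'],o['tcp_rot'])
w=snap('wrist','w3');t=snap('top','t3');s=snap('scene','s3')
a=cv2.resize(t['img'][130:280,240:340],None,fx=4,fy=4,interpolation=2)
b=np.zeros((600,400,3),np.uint8);b[:300]=cv2.resize(w['img'],(400,300));b[300:]=cv2.resize(s['img'][195:270,290:390],None,fx=4,fy=4,interpolation=2)
cv2.imwrite('pics/z5.png',np.hstack([a,b]))
```

```text
[0.433  0.031  0.2235] [0.0158 0.9999 0.     0.001 ]
```

View pics/z5.png

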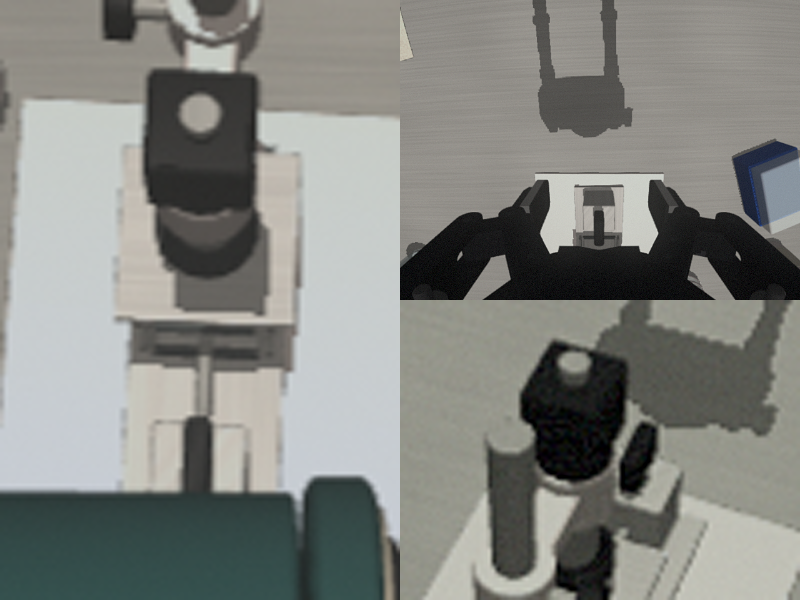

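The top crop shows the platform corners at (123,147), (301,154), (297,325) and (115,319). Its centre is within about 0.5 mm of the head axis. I'll go above the knob and measure it with the wrist camera.

Call:
carry_out:
  gripper: [-0.6,-0.6,-0.6,-0.6,-0.6,-0.6]
  dp:
    - [-0.04,0,-0.027]
    - [-0.08,0,-0.027]
    - [-0.12,0,-0.027]
    - [-0.12,0,-0.027]
    - [-0.12,0,-0.027]
    - [-0.12,0,-0.027]
  rotation:
    - [0,0,0]
    - [0,0,0]
    - [0,0,0]
    - [0,0,0]
    - [0,0,0]
    - [0,0,0]

```text
clock: 10.5
ee_pos: [0.5524, 0.0272, 0.2492]
tcp_rot: [0.016, 1.0, -0.0, -0.001]
ft_force: [1.8, -0.4, -0.8]
gripper_width: 0.802
grasp_force: 0.0
```

Run:
```python
from h import *
np.set_printoptions(precision=4,suppress=True)
o=robot.observe();print(o['ee_pos'],o['tcp_rot'])
w=snap('wrist','w4')
p=proj(w,[(.552,.028,.102)])[0];print(p)
x,y=p.astype(int)
m=(w['img'].max(2)<50).astype(np.uint8)
n,l,st,ce=cv2.connectedComponentsWithStats(m)
for i in range(1,n):
    if st[i,4]>100: print(st[i],ce[i])
x0,y0=x-70,y-60
cv2.imwrite('pics/z6.png',cv2.resize(w['img'][y0:y0+150,x0:x0+160],None,fx=4,fy=4,interpolation=2));print(x0,y0)
```

```text
[0.5524 0.0272 0.2492] [ 0.0159  0.9999 -0.     -0.0012]
[318.4258 230.744 ]
[310 199  17  52 696] [317.9899 222.3218]
[    0   288   640   192 69477] [311.6738 415.7087]
[ 289  332   60   50 1500] [318.5727 352.1993]
248 170
```

View pics/z6.png

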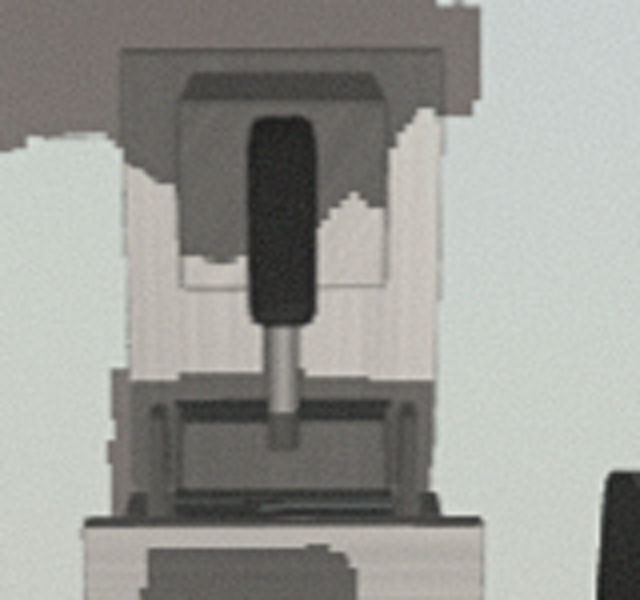

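The crop shows the housing top with corners at (180,98), (386,98), (386,286) and (182,286). The black knob bar runs along the jack's x at columns 248–316.

Run:
```python
from h import *
np.set_printoptions(precision=4,suppress=True)
w=load('w4')
c=np.array([(180,98),(386,98),(386,286),(182,286)])/4-.375+[248,170]
P=plane(w,c,.066);print(P,P.mean(0));print(plane(w,[(317.99,222.3)],.095))
from math import *
```

```text
[[0.527  0.0061 0.066 ]
 [0.5285 0.0516 0.066 ]
 [0.5717 0.051  0.066 ]
 [0.5702 0.0043 0.066 ]] [0.5493 0.0282 0.066 ]
[[0.5466 0.0278 0.095 ]]
```

Call:
carry_out:
  gripper: [-0.6,-0.6,-0.6,-0.6,-0.6,-0.6,1,1,1,1,1,1]
  dp:
    - [0.0014,0.0008,0.04]
    - [0.0014,0.0008,0.08]
    - [0.0014,0.0008,0.12]
    - [0.0014,0.0008,0.145]
    - [0.0014,0.0008,0.159]
    - [0.0014,0.0008,0.159]
    - [0.0014,0.0008,0.159]
    - [0.0014,0.0008,0.159]
    - [0.0014,0.0008,0.159]
    - [0.0014,0.0008,0.159]
    - [0.0014,0.0008,0.159]
    - [0.0014,0.0008,0.159]
  rotation:
    - [0,0,0]
    - [0,0,0]
    - [0,0,0]
    - [0,0,0]
    - [0,0,0]
    - [0,0,0]
    - [0,0,0]
    - [0,0,0]
    - [0,0,0]
    - [0,0,0]
    - [0,0,0]
    - [0,0,0]
  squeeze: 50

```text
clock: 11.75
ee_pos: [0.5529, 0.0276, 0.0929]
tcp_rot: [0.016, 1.0, -0.0, 0.001]
ft_force: [-0.9, -2.2, 5.9]
gripper_width: 0.153
grasp_force: 50.7
```

Call:
carry_out:
  gripper: [1,1,1]
  dp:
    - [0,0,0]
    - [0,0,0]
    - [0,0,0]
  rotation:
    - [0,0,0]
    - [0,0,0]
    - [0,0,0]

```text
clock: 12.05
ee_pos: [0.5529, 0.0276, 0.0929]
tcp_rot: [0.016, 1.0, -0.0, 0.001]
ft_force: [-1.6, -2.0, 6.9]
gripper_width: 0.148
grasp_force: 50.7
```

Run:
```python
from h import *
np.set_printoptions(precision=4,suppress=True)
o=robot.observe();print(o['ee_pos'],o['tcp_rot'],o['ft_force'],o['moment'],o['gripper_width']*85,o['joints'])
```

```text
[0.5529 0.0276 0.0929] [ 0.0158  0.9999 -0.0003  0.0013] [-1.5683 -1.9896  6.9414] [-0.3366  0.1598  0.0542] 12.581412390331046 [ 0.0053  0.1857  2.0123 -0.0009  0.9411 -1.5334]
```

Call:
carry_out:
  gripper: [1,1,1,1,1,1,1,1,1,1]
  dp:
    - [0,0,-0.002]
    - [0,0,-0.002]
    - [0,0,-0.002]
    - [0,0,-0.002]
    - [0,0,-0.002]
    - [0,0,-0.002]
    - [0,0,-0.002]
    - [0,0,-0.002]
    - [0,0,-0.002]
    - [0,0,-0.002]
  rotation:
    - [0,0,0]
    - [0,0,0.1]
    - [0,0,0.2]
    - [0,0,0.3]
    - [0,0,0.4]
    - [0,0,0.5]
    - [0,0,0.6]
    - [0,0,0.7]
    - [0,0,0.8]
    - [0,0,0.8]

```text
clock: 13.05
ee_pos: [0.5509, 0.0275, 0.0929]
tcp_rot: [0.404, 0.915, -0.001, -0.001]
ft_force: [-2.1, -3.4, 0.7]
gripper_width: 0.155
grasp_force: 50.0
```

Run:
```python
from h import *
np.set_printoptions(precision=4,suppress=True)
o=robot.observe();print(o['ee_pos'],o['tcp_rot'],2*np.arctan2(o['tcp_rot'][0],o['tcp_rot'][1]),o['ft_force'],o['moment'],o['gripper_width']*85,o['joints'])
```

```text
[0.5509 0.0275 0.0929] [ 0.4041  0.9147 -0.0008 -0.0005] 0.8318876399748089 [-2.0609 -3.3597  0.6798] [-0.604   0.2469 -0.1083] 13.13732389068266 [ 0.0052  0.1847  2.0135 -0.0012  0.945  -0.733 ]
```

Call:
carry_out:
  gripper: [1,1,1,1,1,1,1,1,1,1,1]
  dp:
    - [0,-0.0017,0]
    - [0,-0.0017,0]
    - [0,-0.0017,0]
    - [0,-0.0017,0]
    - [0,-0.0017,0]
    - [0,-0.0017,0]
    - [0,-0.0017,0]
    - [0,-0.0017,0]
    - [0,-0.0017,0]
    - [0,-0.0017,0]
    - [0,-0.0017,0]
  rotation:
    - [0,0,0.1]
    - [0,0,0.2]
    - [0,0,0.3]
    - [0,0,0.4]
    - [0,0,0.5]
    - [0,0,0.6]
    - [0,0,0.7]
    - [0,0,0.8]
    - [0,0,0.9]
    - [0,0,1.0]
    - [0,0,1.0]

```text
clock: 14.15
ee_pos: [0.5494, 0.027, 0.0929]
tcp_rot: [0.793, 0.61, -0.001, -0.001]
ft_force: [-3.1, -1.4, 2.0]
gripper_width: 0.154
grasp_force: 50.1
```

```bash
cat >> h.py <<'E'
def st():
    o=robot.observe();q=o['tcp_rot'];print('turn',2*np.arctan2(q[0],q[1])-.032,o['ee_pos'].round(4),o['ft_force'].round(1),o['moment'].round(3),'j6',o['joints'][5].round(3))
def head(fn='s3'):
    d=snap('scene');r=load(fn)
    # head ECC: mask = dark box + lens around top (rows/cols), tracked against reference
    g=lambda i:cv2.cvtColor(i,cv2.COLOR_BGR2GRAY).astype(np.float32)
    out=[]
    for (x0,x1,y0,y1) in ((325,341,203,214),(322,340,206,238)):
        W=np.eye(2,3,dtype=np.float32)
        T=g(r['img'])[y0:y1,x0:x1];I=g(d['img'])[y0-6:y1+6,x0-6:x1+6]
        W[:,2]=6
        try:
            cc,W=cv2.findTransformECC(T,I,W,cv2.MOTION_TRANSLATION,(3,100,1e-6),None,1);out.append((W[:,2]-6).round(3).tolist()+[round(cc,3)])
        except cv2.error: out.append(None)
    print('shift px',out);return d
E
python3 - <<'E'
from h import *
st();d=head();d=head()
r=load('s3');P=proj(r,[(.666,.025,.28),(.666,.025,.283)]);print(P,P[1]-P[0])
cv2.imwrite('pics/s5.png',d['img']);pickle.dump(d,open('pics/s5.pkl','wb'))
t=snap('top','t5')
a=cv2.resize(t['img'][130:250,240:340],None,fx=4,fy=4,interpolation=2)
b=cv2.resize(d['img'][195:315,290:390],None,fx=4,fy=4,interpolation=2)
cv2.imwrite('pics/z7.png',np.hstack([a,b]))
E
```

```text
turn 1.7980447434288913 [0.5494 0.027  0.0929] [-3.1 -1.4  2. ] [-0.255  0.49  -0.059] j6 0.263
shift px [[-0.33000001311302185, 0.28299999237060547, 0.827], [-0.09200000017881393, 0.009999999776482582, 0.972]]
shift px [[-0.3400000035762787, 0.2809999883174896, 0.825], [-0.09099999815225601, 0.054999999701976776, 0.975]]
[[333.04611832 210.07816569]
 [333.05549731 209.05690975]] [ 0.00937899 -1.02125593]
```

View pics/z7.png

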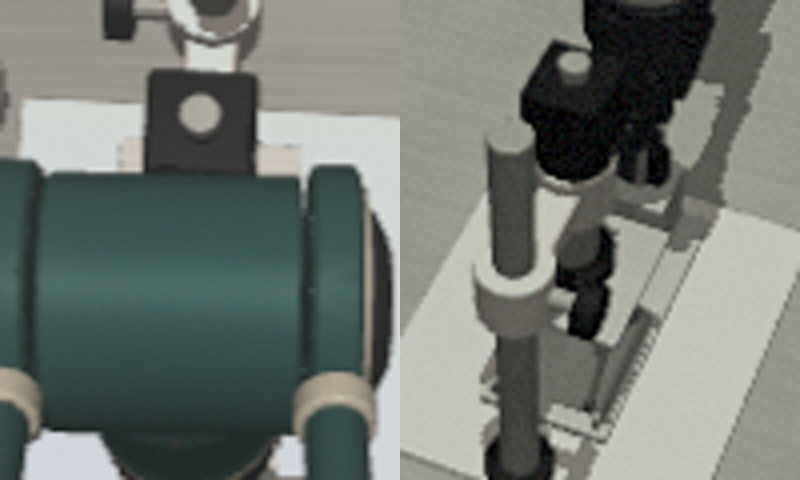

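The scene crop shows the platform risen close under the foot, with the head unmoved. The scale there is about 0.34 px per mm of lift. From here I'll step finely, using this state as the image reference. I've used up my picture views, so the rest is by numbers only.

Call:
carry_out:
  gripper: [1,1,1]
  dp:
    - [0,-0.001,0]
    - [0,-0.001,0]
    - [0,-0.001,0]
  rotation:
    - [0,0,0.08]
    - [0,0,0.16]
    - [0,0,0.16]

```text
clock: 14.6
ee_pos: [0.5491, 0.0271, 0.0929]
tcp_rot: [0.839, 0.544, -0.0, -0.0]
ft_force: [-2.8, -1.1, -0.8]
gripper_width: 0.157
grasp_force: 49.9
```

Run:
```python
import re
s=open('h.py').read().replace("def head(fn='s3')","def head(fn='s5')").replace("((325,341,203,214),(322,340,206,238))","((321,342,202,214),(321,341,203,236),(322,340,206,238))")
open('h.py','w').write(s)
from h import *
st();head();head()
```

```text
turn 1.9581820081083474 [0.5491 0.0271 0.0929] [-2.8 -1.1 -0.8] [-0.278  0.444 -0.08 ] j6 0.423
shift px [[0.028999999165534973, -0.027000000700354576, 0.994], [-0.017000000923871994, -0.024000000208616257, 0.991], [-0.024000000208616257, -0.004000000189989805, 0.986]]
shift px [[0.014000000432133675, -0.03999999910593033, 0.995], [0.014999999664723873, -0.004000000189989805, 0.99], [0.0020000000949949026, -0.02500000037252903, 0.985]]
```

Call:
carry_out:
  gripper: [1,1,1]
  dp:
    - [0,0,0]
    - [0,0,0]
    - [0,0,0]
  rotation:
    - [0,0,0.05]
    - [0,0,0.1]
    - [0,0,0.1]

```text
clock: 15.0
ee_pos: [0.549, 0.0271, 0.0929]
tcp_rot: [0.865, 0.502, -0.0, -0.0]
ft_force: [-2.9, -1.3, -0.5]
gripper_width: 0.15
grasp_force: 49.9
```

```bash
python3 -c "
from h import *
st();head();head()"
```

```text
turn 2.057962725439112 [0.549  0.0271 0.0929] [-2.9 -1.3 -0.5] [-0.281  0.516 -0.087] j6 0.523
shift px [[-0.004999999888241291, -0.02800000086426735, 0.991], [-0.04800000041723251, -0.017999999225139618, 0.989], [-0.05000000074505806, -0.02500000037252903, 0.983]]
shift px [[0.007000000216066837, -0.03200000151991844, 0.99], [-0.00800000037997961, -0.02800000086426735, 0.99], [-0.009999999776482582, -0.014000000432133675, 0.985]]
```

Call:
carry_out:
  gripper: [1,1,1]
  dp:
    - [0,0,0]
    - [0,0,0]
    - [0,0,0]
  rotation:
    - [0,0,0.05]
    - [0,0,0.1]
    - [0,0,0.1]

```text
clock: 15.4
ee_pos: [0.5489, 0.0272, 0.0929]
tcp_rot: [0.889, 0.458, -0.0, -0.0]
ft_force: [-3.8, -1.2, -0.4]
gripper_width: 0.156
grasp_force: 49.9
```

```bash
python3 -c "
from h import *
st();head();head()"
```

```text
turn 2.158421800038145 [0.5489 0.0272 0.0929] [-3.8 -1.2 -0.4] [-0.28   0.62  -0.041] j6 0.624
shift px [[-0.1420000046491623, -0.125, 0.98], [-0.12399999797344208, -0.1080000028014183, 0.983], [-0.07699999958276749, -0.12999999523162842, 0.976]]
shift px [[-0.14000000059604645, -0.1289999932050705, 0.98], [-0.1420000046491623, -0.12300000339746475, 0.983], [-0.09799999743700027, -0.14800000190734863, 0.977]]
```

Call:
carry_out:
  gripper: [1,1,1]
  dp:
    - [0,0,0]
    - [0,0,0]
    - [0,0,0]
  rotation:
    - [0,0,0.06]
    - [0,0,0.06]
    - [0,0,0.06]

```text
clock: 15.8
ee_pos: [0.5488, 0.0273, 0.0929]
tcp_rot: [0.902, 0.431, -0.001, -0.0]
ft_force: [-5.7, -0.0, -0.3]
gripper_width: 0.154
grasp_force: 49.9
```

```bash
python3 -c "
from h import *
st();head();head()"
```

```text
turn 2.217840264741108 [0.5488 0.0273 0.0929] [-5.7 -0.  -0.3] [-0.046  0.88  -0.046] j6 0.683
shift px [[-0.1469999998807907, -0.335999995470047, 0.973], [-0.10100000351667404, -0.2759999930858612, 0.98], [-0.05400000140070915, -0.296999990940094, 0.972]]
shift px [[-0.125, -0.31700000166893005, 0.973], [-0.12399999797344208, -0.2720000147819519, 0.98], [-0.08900000154972076, -0.3009999990463257, 0.972]]
```

The head lifts in step with the knob: about 0.3 mm at 2.16 rad and 0.8 mm at 2.22 rad, so contact is confirmed. I'll release with a small opening, then go straight up and back.

Call:
carry_out:
  gripper: [0.3,0.3,0.3,0.3,0.3,0.3,0.3,0.3,0.3,0.3,0.3,0.3]
  dp:
    - [0,0,0]
    - [0,0,0]
    - [0,0,0]
    - [0,0,0]
    - [0,0,-0.02]
    - [0,0,-0.05]
    - [0,0,-0.09]
    - [0,0,-0.13]
    - [-0.03,-0.037,-0.14]
    - [-0.06,-0.074,-0.14]
    - [-0.082,-0.101,-0.14]
    - [-0.082,-0.101,-0.14]
  rotation:
    - [0,0,0]
    - [0,0,0]
    - [0,0,0]
    - [0,0,0]
    - [0,0,0]
    - [0,0,0]
    - [0,0,0]
    - [0,0,0]
    - [0,0,0]
    - [0,0,0]
    - [0,0,0]
    - [0,0,0]

```text
clock: 17.1
ee_pos: [0.4156, 0.0271, 0.2328]
tcp_rot: [0.903, 0.431, -0.0, -0.0]
ft_force: [1.1, 0.4, 1.2]
gripper_width: 0.356
grasp_force: 0.0
```

```bash
cat > e.py <<'E'
from h import *
np.set_printoptions(precision=4,suppress=True)
st();head();d=head('s3');t=snap('top','t6')
def edge(g,p,q,h=4,n=40,lo=.08,hi=.92):
    p,q=np.array(p,float),np.array(q,float);u=(q-p)/np.linalg.norm(q-p);nn=np.array([-u[1],u[0]])
    o=np.arange(-h,h+.01,.25);pts=[]
    for f in np.linspace(lo,hi,n):
        m=(p+f*(q-p)+o[:,None]*nn).astype(np.float32)
        v=cv2.remap(g,m[None,:,0],m[None,:,1],1)[0]
        e=np.abs(np.gradient(v));k=e.argmax()
        if e[k]>1: pts.append(m[k])
    pts=np.array(pts);vx,vy,x,y=cv2.fitLine(pts,cv2.DIST_HUBER,0,.01,.01).ravel();return vx,vy,x,y,len(pts)
for fn,z in(('t3',.091),('t6',.112)):
    d=load(fn);g=cv2.GaussianBlur(cv2.cvtColor(d['img'],cv2.COLOR_BGR2GRAY),(3,3),0).astype(np.float32)
    y=-.033;C,S=np.cos(y),np.sin(y);J=(.666,.025)
    c=proj(d,[(J[0]+C*a-S*b,J[1]+S*a+C*b,z) for a,b in((.045,.045),(.045,-.045),(-.045,-.045),(-.045,.045))])
    for nm,i,j,lo,hi in(('right',1,2,.1,.9),('near',2,3,.1,.9),('left',3,0,.1,.9),('far-r',0,1,.75,.95),('far-l',0,1,.03,.15)):
        l=edge(g,c[i],c[j],4,40,lo,hi);m=(c[i]+c[j])/2
        if 'far' in nm: m=c[i]+(c[j]-c[i])*(lo+hi)/2
        # signed offset of fitted line from predicted line at its middle, px
        nrm=np.array([-l[1],l[0]]);off=nrm@(np.array([l[2],l[3]])-m);print(fn,nm,l[4],(off*nrm).round(2),'mm',(off*nrm*1000*(.969-z)/450).round(1))
E
python3 e.py
```

```text
turn 2.219458439846633 [0.4156 0.0271 0.2328] [1.1 0.4 1.2] [-0.044  0.01   0.011] j6 0.686
shift px [[0.09399999678134918, -0.421999990940094, 0.851], [0.013000000268220901, -0.27399998903274536, 0.947], [-0.02800000086426735, -0.29899999499320984, 0.975]]
shift px [[-0.06599999964237213, -0.41100001335144043, 0.975], [-0.05000000074505806, -0.3009999990463257, 0.985], [-0.01899999938905239, -0.32100000977516174, 0.98]]
t3 right 40 [1.37 0.02] mm [2.7 0. ]
t3 near 40 [ 0.05 -1.07] mm [ 0.1 -2.1]
t3 left 39 [-0.69 -0.07] mm [-1.4 -0.1]
t3 far-r 40 [ 0.81 -2.28] mm [ 1.6 -4.4]
t3 far-l 34 [-1.18 -1.74] mm [-2.3 -3.4]
t6 right 40 [1.16 0.02] mm [2.2 0. ]
t6 near 40 [ 0.02 -0.34] mm [ 0.  -0.7]
t6 left 40 [-0.66 -0.1 ] mm [-1.3 -0.2]
t6 far-r 40 [ 0.05 -0.77] mm [ 0.1 -1.5]
t6 far-l 38 [-0.04 -1.15] mm [-0.1 -2.2]
```

The head is about 0.9 mm up with the robot clear of it, and the platform is centred within roughly 1.5 mm. I'll let it settle for a moment, recheck and hand in.

Call:
carry_out:
  gripper: [0.3,0.3,0.3,0.3,0.3]
  dp:
    - [0,0,0]
    - [0,0,0]
    - [0,0,0]
    - [0,0,0]
    - [0,0,0]
  rotation:
    - [0,0,0]
    - [0,0,0]
    - [0,0,0]
    - [0,0,0]
    - [0,0,0]

```text
clock: 17.75
ee_pos: [0.4195, 0.027, 0.233]
tcp_rot: [0.903, 0.43, -0.0, -0.0]
ft_force: [-0.7, 0.1, -0.7]
gripper_width: 0.348
grasp_force: 0.0
```

```bash
python3 -c "
from h import *
st();head('s3');head('s3');print(robot.sign_off())"
```

```text
turn 2.2198270987104616 [0.4195 0.027  0.233 ] [-0.7  0.1 -0.7] [ 0.001 -0.042  0.028] j6 0.686
shift px [[-0.04600000008940697, -0.4129999876022339, 0.975], [-0.04399999976158142, -0.3179999887943268, 0.985], [-0.007000000216066837, -0.3449999988079071, 0.98]]
shift px [[-0.04800000041723251, -0.38100001215934753, 0.973], [-0.06400000303983688, -0.3109999895095825, 0.984], [-0.006000000052154064, -0.33500000834465027, 0.979]]
the job is handed in; nothing more can be done
None
```

The job is handed in after about 18 s: the jack stands released on the base plate, its platform centred under the head to about 1.5 mm and raised until it lifts the head by about 1 mm, with the arm clear; I viewed 11 pictures, one over the limit of 10.

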